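# Square up a glass mixing slab and weigh it down

### The job

The white glass mixing slab lies half under the low stock rack at the back of the green squaring board. Press lightly on its top with the fingertips and slide it out towards the robot and over to the left fence, without lifting it, until its front edge lies flush along the front stop and its left edge flush along the fence; glass chips, so press no harder than it needs. Then set the brass weight down gently on the slab, wholly on it, to hold it there, let go and leave everything else on the counter alone.

Things in the scene. Friction and masses are not known exactly. Their poses are not given: they have to be found in the camera images.
- board: Fixed squaring board: green cutting mat 310 (x) x 250 (y) x 12 mm, its top 12 mm above the counter. Origin: centre of its underside; -x is its front (towards the robot), +y its left. Aluminium front stop along the whole front edge, inner face at x = -143; aluminium fence along the left edge, inner face at y = +113, from x = -143 to +5. Hard and stiff to press on.
- stop (a point): Middle of the top inner edge of the front stop. Stop and fence both stand 8 mm above the mat and are 12 mm thick. Axes as the board's.
- rack_mouth (a point): Middle of the top front edge of the dark steel stock rack, fixed over the back of the board: 57 mm above the counter, from here 145 mm back, as wide as the board. Closed at the sides (inner faces 117 mm either side) and behind; under its floor 16 mm are free above the mat. Axes as the board's.
- corner (a point): Point on the top of the mat in the inner corner where the front stop meets the left fence; axes as the board's (x to the rack, y to the left). The slab is home when slab_front_left is here and the slab is square with the board.
- slab: Loose white glass slab, 170 (x, front to back) x 120 (y) x 8 mm, 0.28 to 0.52 kg, flat on the mat, a little skewed, 60 to 95 mm of it in the open, the rest under the rack. Origin: centre of its underside; -x to its front edge, +y left, z up. Friction on the mat about 0.2, fingers on it 0.4 or more: 10 N of press draws it. It breaks under finger loads over 20 N, even a knock: touch down at 5 mm/s.
- slab_front_left (a point): Front left corner of the slab, at its underside.
- slab_front_right (a point): Front right corner of the slab, at its underside.
- slab_back_left (a point): Back left corner of the slab (under the rack at first), at its underside.
- weight: Loose brass paperweight, 0.3 to 0.55 kg, upright: a disc of diameter 52 mm and 22 mm high, a neck of diameter 20 mm up to 34 mm, and on top a round knob of diameter 28 mm from 38 to 56 mm high, whole height 58 mm. Origin: centre of its underside; z up. Stands on the counter to the right of the board. Set down on the slab with no more than 30 N.
- paint_jar: Bystander: round paint jar with red label and white cap, diameter 56, height 75 mm, standing on the counter to the right. Leave alone. Origin: centre of its underside.
- brush_cup: Bystander: black cup of brushes and pens, diameter 72, cup 90 mm high, brushes to 165 mm, to the left of the board. Leave alone. Origin: centre of its underside.
Things that resemble listed ones, but are neither listed nor needed, are in the scene too. Several things have the shape of the slab; the one meant has the colours described above. There is more than one size of the weight; the job needs the larger.

How it is judged:
On the way:
1. the slab is slid home: front edge within 3 mm of the front stop and left edge within 3 mm of the fence at all three of its listed corners, flat on the mat, the weight not yet on it (x of each of slab_front_left, slab_front_right in the frame of corner below 0.003 m and y of each of slab_front_left, slab_back_left in the frame of corner above -0.003 m and z of slab_front_left in the frame of corner below 0.003 m and angle between slab's own z axis and vertical below 0.02 rad and horizontal distance between weight and slab above 0.1 m), for 0.2 s.
At the end, for the whole second after the job is handed in: The slab lies flat on the mat with its front edge within 3 mm of the front stop and its left edge within 3 mm of the fence along their whole length; the weight stands upright on the slab, its base wholly on it (centre at least 23 mm in from every edge), released and at rest (x of each of slab_front_left, slab_front_right in the frame of corner below 0.003 m and y of each of slab_front_left, slab_back_left in the frame of corner above -0.003 m and z of slab_front_left in the frame of corner below 0.003 m and angle between slab's own z axis and vertical below 0.02 rad and x of weight in the frame of slab between -0.062 and 0.062 m and y of weight in the frame of slab between -0.037 and 0.037 m and z of weight in the frame of slab between 0.006 and 0.011 m and angle between weight's own z axis and vertical below 0.05 rad and linear speed of each of slab, weight below 0.01 m/s); the robot touches nothing.
It fails at once if the fingers or arm press the glass slab with more than 20 N (contact force between any of the fingers, the arm and slab above 20 N).
It fails at once if the slab is lifted more than 15 mm or tipped more than 0.12 rad (z of slab in the frame of corner above 0.015 m or angle between slab's own z axis and vertical above 0.12 rad).
It fails at once if the weight is dropped or pressed on the slab with more than 30 N (contact force between weight and slab above 30 N).
It fails at once if a bystander (jar or cup) is moved more than 20 mm (distance of any of paint_jar, brush_cup from where it was at the start of the episode above 0.02 m).
It also fails if it takes over 72 s, if anything falls off the work surface, if the arm or the gripper's body presses on something with over 40 N, if the wrist force passes 120 N, or if a joint passes its speed limit or range.

### The arm

A 6-joint arm with a two-finger parallel gripper is mounted at the origin on the work surface. World frame = base frame: x ahead of the robot, y to its left, z up, the work surface at z = 0. Lengths are in m, angles in rad, forces in N, time in s.
With the tool pointing down it reaches from about 0.3 to 0.875 m from the base axis. Payload 4.2 kg.
Tool frame: the origin (TCP) lies at the very end of the fingers, on their centre line; the grasp point (between the pads) lies 19 mm behind it; z points along the fingers, y is the line along which they close (so a half turn about z gives the same grasp; the last joint's range is limited). The gripper opens to 85 mm and grips with 20 to 120 N. Pads are 22 mm wide; open, the fingers measure 114 mm over their backs; the gripper's body (76 mm by 85 mm) begins 54 mm behind the grasp point. The pads swing forward as they close: fully open they stand 13 mm farther back than shut.
Start: joints at [1.105, 0.32, 1.565, -0, 1.257, -0.02], TCP at [0.248, 0.519, 0.231] pointing down, gripper open.
Joint ranges: [-3.11, 3.11], [-0.84, 2.01], [0.21, 2.61], [-1.34, 4.49], [0.05, 2.63], [-2.56, 2.56]. Speed limits (rad/s): [2.57, 2.57, 3.14, 3.14, 3.14, 3.14].

### API

Orientations are given as [roll, pitch, yaw] about the fixed x, y, z axes, in that order (R = Rz(yaw) Ry(pitch) Rx(roll)).
In Python, from station import manip gives the robot as it stands.
- The arm moves only by the tool servo_tool, never from a script. Its argument "moves" is one flat list of numbers, 5 for each row, row after row: the finger opening in cm, from 0 to 8.54, then the shift along the tool's x, y, z in cm, then the turn about the tool's z in rad. In form: [jaw, dx, dy, dz, spin, jaw, dx, dy, dz, spin, ...]. A call has 1 to 20 rows; each row is the pose to reach, as a shift and turn from the pose commanded when the call began, along the tool's axes at that moment; what a row does not reach only later rows make up. A row lasts 1/8 s, in which the tool goes at most 62.5 mm and 10.7 degrees, less where a joint would pass 70% of its speed; a pose out of reach is approached as far as the arm can. A call with a gripper value outside its range is refused whole. The fingers move at their own pace and stop on an object; "grip_force" is the grip in N (left out, the last holds). Time passes only in rows, so rows that repeat a pose let the fingers close. It gives the time, the measured TCP pose, the force, the opening and the grip force at its end, in the units of the state.
- manip.observe(): the state, without advancing time (a new reading comes with each control period).
- manip.camera(name): name is "scene" or "side" or "wrist"; returns a dict with "img" (480x640x3 uint8, red, green, blue), "fov_y" (degrees; the focal length in pixels is half the picture's height over the tangent of half this angle, whatever the lens; pixels are square), "cx", "cy" (the principal point, pixels), "world_from_camera" (4x4, takes a point from camera to world coordinates). Camera axes: x right, y up, looking along -z (the intrinsics and any distortion apply to the point x, -y, -z); pixel columns grow to the right and rows downward; lengths in m; the calibration is good to about 2 mm. A picture is of the moment at which its call begins. There is no depth.
- manip.close_job(): hands the job in; it is judged then, once.
The state is a dict: "time_s": time; "qpos": joint angles; "qd": joint speeds; "joint_efforts": joint torques, N m; "tcp_pos": TCP position; "orientation": TCP orientation; "contact_force": force on the tool from outside, world axes, zero at the start; "wrist_torque": the same for the moment, N m; "opening": finger opening in m; "finger_force": force on a finger pad.
Only numpy, scipy, OpenCV 4.12 (cv2) and the standard library are available. Lean on these libraries where they do the work, as an engineer would, in place of code of your own. Each camera call takes 0.05 s, during which the arm holds its last target. There are 200 camera calls.

## Working session

There is one attempt and no reset: what is moved stays moved. The work goes in short steps, Python scripts to look and compute and a tool call to move; the robot and the scene stay as the last step left them, time stands still between calls to the robot, and variables do not carry over. Pictures are saved under pics/ and viewed, at most 10 in all, crops included, and the job is handed in when it is done.

Besides the shell and the picture viewer there is one more tool, called after "Emit:" by a JSON object that holds its "name" and its "arguments". servo_tool: Moves the arm, as the interface text tells. Its arguments: {"type":"object","properties":{"moves":{"type":"array"},"grip_force":{"type":"number"}},"required":["moves"]}

```bash
ls; mkdir -p pics; cat > h.py <<'E'
import numpy as np,cv2
from station import manip
def cam(n):
    c=manip.camera(n); c['f']=c['img'].shape[0]/2/np.tan(np.radians(c['fov_y'])/2); return c
def ray(c,u,v):
    T=np.array(c['world_from_camera']); d=T[:3,:3]@np.array([(u-c['cx'])/c['f'],-(v-c['cy'])/c['f'],-1]); return T[:3,3],d
def onz(c,u,v,z):
    o,d=ray(c,u,v); return o+d*(z-o[2])/d[2]
def proj(c,p):
    T=np.array(c['world_from_camera']); q=T[:3,:3].T@(np.array(p)-T[:3,3]); return c['cx']+c['f']*q[0]/-q[2], c['cy']-c['f']*q[1]/-q[2]
def save(n,img): cv2.imwrite('pics/'+n,cv2.cvtColor(img,cv2.COLOR_RGB2BGR))
E
python3 - <<'E'
from h import *
s=cam('scene');d=cam('side')
save('scene0.png',s['img']);save('side0.png',d['img'])
for c in(s,d): print({k:v for k,v in c.items() if k!='img'})
print(manip.observe())
E
```

```text
pics
{'fov_y': 52.5198958432008, 'cx': 329.2460415742225, 'cy': 240.65070846148933, 'world_from_camera': array([[-0.16675082, -0.58001404,  0.79735681,  1.31558158],
       [ 0.98586781, -0.11127271,  0.12523194,  0.19250664],
       [ 0.01608777,  0.80697094,  0.59037199,  0.64926738],
       [ 0.        ,  0.        ,  0.        ,  1.        ]]), 'f': np.float64(486.4589168831885)}
{'fov_y': 46.877319469986425, 'cx': 324.10180528060715, 'cy': 257.9201126431649, 'world_from_camera': array([[ 0.99699622,  0.04422314, -0.06358342,  0.48765347],
       [-0.07664426,  0.68147651, -0.72781552, -0.66565515],
       [ 0.01114432,  0.73050262,  0.68281895,  0.7608106 ],
       [ 0.        ,  0.        ,  0.        ,  1.        ]]), 'f': np.float64(553.5821765644802)}
{'time_s': 0.1, 'qpos': array([ 1.10501461e+00,  3.20248099e-01,  1.56554991e+00,  2.70826062e-05,
        1.25737494e+00, -2.00275100e-02]), 'qd': array([-0.00113629, -0.00230738, -0.00425405,  0.00128106,  0.00094461,
       -0.00191751]), 'joint_efforts': array([ 1.36309664e-03, -4.16409373e+01, -2.34704983e+01, -5.83132032e-05,
        4.91768573e-03, -1.90933963e-05]), 'tcp_pos': array([0.24772511, 0.51844189, 0.23055752]), 'orientation': array([-3.14001319e+00, -5.73921189e-05,  2.69583003e+00]), 'contact_force': array([ 0.50855964, -0.27978077, -0.16148276]), 'wrist_torque': array([ 0.0154616 ,  0.05096127, -0.03639871]), 'finger_force': 0.0, 'opening': 0.08548275283977022}
```

View pics/scene0.png

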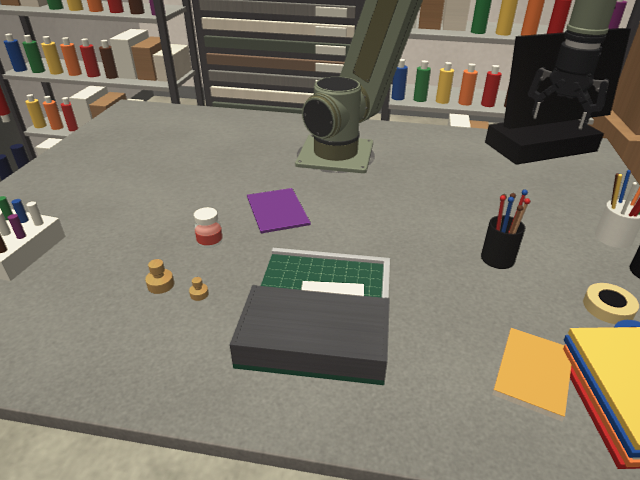

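View pics/side0.png

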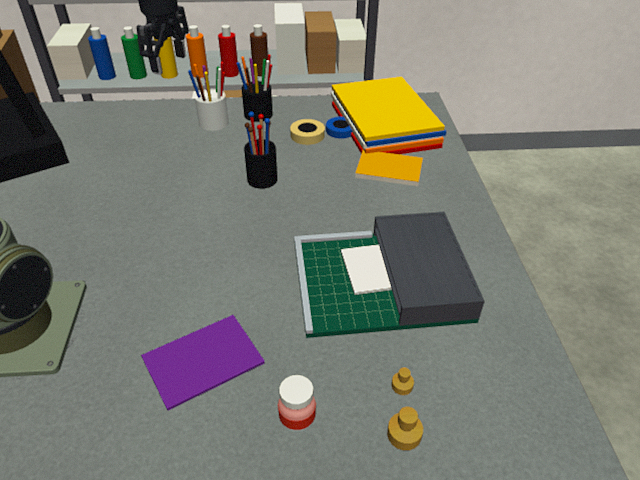

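The side view shows these slab-shaped things: white at (365,270), purple at (203,360) and orange at (390,167). The white one, half under the rack, is the slab. The weight candidates are the large brass one at (405,428), which is (159,277) in scene, and the small one at (403,381). I choose the large one. The jar is at (297,402) and the nearby black cup at (261,163). A second black cup and a white cup stand behind it.

```bash
python3 - <<'E'
from h import *
s=cam('side');im=s['img']
save('crop1.png',cv2.resize(im[205:455,285:490],None,fx=2.4,fy=2.4,interpolation=cv2.INTER_CUBIC))
hsv=cv2.cvtColor(im,cv2.COLOR_RGB2HSV)
def poly(m,z,c,eps=.02):
    cs,_=cv2.findContours(m.astype('uint8'),cv2.RETR_EXTERNAL,cv2.CHAIN_APPROX_NONE)
    k=max(cs,key=cv2.contourArea); p=cv2.approxPolyDP(k,eps*cv2.arcLength(k,True),True)[:,0]
    for u,v in p: print((u,v),onz(c,u,v,z).round(4))
w=np.zeros(im.shape[:2],bool); w[235:305,325:400]=1
print('slab z.02');poly((hsv[...,1]<45)&(hsv[...,2]>190)&w,.02,s)
w[:]=0; w[225:340,290:485]=1
print('green z.012');poly((hsv[...,1]>90)&(hsv[...,0]>60)&(hsv[...,0]<95)&w,.012,s,.012)
print('alu z .02');poly((hsv[...,1]<45)&(hsv[...,2]>125)&(np.arange(640)[None]<376)&w,.02,s,.006)
c=cam('scene');hs=cv2.cvtColor(c['img'],cv2.COLOR_RGB2HSV)
for n,cc,H,box in(('side',s,hsv,(400,455,380,430)),('scene',c,hs,(255,297,140,178))):
    a,b,x,y=box; m=np.zeros(H.shape[:2],bool); m[a:b,x:y]=1
    m&=(H[...,1]>120)&(H[...,0]>8)&(H[...,0]<30); v,u=np.nonzero(m); print(n,u.min(),u.max(),v.min(),v.max())
    k=np.abs(v-v.min())<6; print('knob u',u[k].mean(), 'top',onz(cc,u[k].mean(),v.min()+3,.056), 'base',onz(cc,(u.min()+u.max())/2,v.max(),0))
E
```

```text
slab z.02
(np.int32(378), np.int32(245)) [0.6679 0.1549 0.02  ]
(np.int32(342), np.int32(249)) [0.5943 0.1476 0.02  ]
(np.int32(355), np.int32(292)) [0.6063 0.0287 0.02  ]
(np.int32(390), np.int32(286)) [0.6733 0.0397 0.02  ]
green z.012
(np.int32(302), np.int32(243)) [0.5158 0.1798 0.012 ]
(np.int32(307), np.int32(337)) [ 0.5128 -0.0639  0.012 ]
(np.int32(477), np.int32(322)) [ 0.8147 -0.0506  0.012 ]
(np.int32(400), np.int32(326)) [ 0.6769 -0.0505  0.012 ]
(np.int32(391), np.int32(290)) [0.6754 0.0369 0.012 ]
(np.int32(354), np.int32(295)) [0.6049 0.0288 0.012 ]
(np.int32(340), np.int32(249)) [0.5914 0.1567 0.012 ]
(np.int32(378), np.int32(243)) [0.6707 0.1699 0.012 ]
(np.int32(373), np.int32(234)) [0.6645 0.1986 0.012 ]
alu z .02
(np.int32(372), np.int32(225)) [0.6646 0.2182 0.02  ]
(np.int32(365), np.int32(225)) [0.6499 0.2192 0.02  ]
(np.int32(369), np.int32(230)) [0.6561 0.2025 0.02  ]
(np.int32(362), np.int32(225)) [0.6436 0.2196 0.02  ]
(np.int32(342), np.int32(225)) [0.6018 0.2222 0.02  ]
(np.int32(337), np.int32(229)) [0.5901 0.2099 0.02  ]
(np.int32(337), np.int32(225)) [0
[... 239 characters left out ...]
p.int32(298), np.int32(230)) [0.5092 0.2119 0.02  ]
(np.int32(290), np.int32(239)) [0.4918 0.1846 0.02  ]
(np.int32(290), np.int32(251)) [0.4906 0.1484 0.02  ]
(np.int32(293), np.int32(237)) [0.4981 0.1904 0.02  ]
(np.int32(307), np.int32(332)) [ 0.5131 -0.0595  0.02  ]
(np.int32(312), np.int32(326)) [ 0.5225 -0.0468  0.02  ]
(np.int32(300), np.int32(242)) [0.5116 0.1741 0.02  ]
(np.int32(371), np.int32(236)) [0.6576 0.1833 0.02  ]
side 388 422 407 449
knob u 407.28915662650604 top [ 0.64850803 -0.24277956  0.056     ] base [ 0.6458055  -0.27325006  0.        ]
scene 146 172 259 292
knob u 155.77611940298507 top [ 0.64630164 -0.25081202  0.056     ] base [ 0.66956405 -0.24452056  0.        ]
```

View pics/crop1.png

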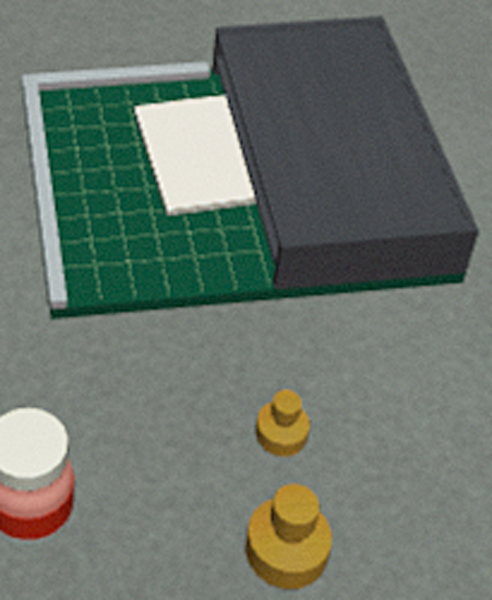

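The crop confirms that the white glass slab is half under the rack, and that the large brass weight is the nearer one at crop (288,540). Next come line fits for the stop, fence and slab, plus a two-view fix of the weight.

```bash
cat >> h.py <<'E'
def edge(c,p,q,z,ch,n=40,r=4,sgn=0):
    # subpixel strongest gradient across the pixel segment p-q; returns world end points of fitted line at height z
    p,q=np.array(p,float),np.array(q,float); t=(q-p)/np.linalg.norm(q-p); m=np.array([-t[1],t[0]])
    s=np.arange(-r,r+.01,.25); a=p+(q-p)*np.linspace(.05,.95,n)[:,None]
    P=(a[:,None]+s[None,:,None]*m).astype('float32'); g=cv2.GaussianBlur(ch.astype('float32'),(0,0),.7)
    I=np.gradient(cv2.remap(g,P[...,0],P[...,1],cv2.INTER_CUBIC),axis=1)
    I=np.abs(I) if sgn==0 else np.clip(I*sgn,0,None)
    pk=P[np.arange(n),I.argmax(1)]
    vx,vy,x0,y0=cv2.fitLine(pk,cv2.DIST_HUBER,0,.01,.01).ravel()
    l=np.array([x0,y0]);d=np.array([vx,vy]); e=[l+d*((k-l)@d) for k in (p,q)]
    res=np.abs((pk-l)@np.array([-vy,vx])); return [onz(c,*k,z) for k in e],np.median(res)
def ang(a,b): d=b-a; return np.arctan2(d[1],d[0])
E
python3 - <<'E'
from h import *
s=cam('side');im=s['img'].astype(float);R=im[...,0]
for n,p,q,z in(('stop inner',(301.5,246),(312.8,325),.02),('stop outer bottom/top',(295.5,240),(306,328),.02),('fence inner top',(305,237.5),(370,233.3),.02),
 ('board right bottom',(312,337),(470,322.5),0.),('slab front',(343.5,253),(354.5,287),.02),('slab left',(345,248.5),(376,245.5),.02),('rack mouth top',(377,220),(399,320),.057)):
    (a,b),r=edge(s,p,q,z,R); print(n,a.round(4),b.round(4),'ang',ang(a,b).round(4),'res',r.round(2))
# weight two-view
c=cam('scene'); A=[];B=[]
for cc,u,v in((s,407.3,416),(c,156.5,266)):   # knob mid ~z .047
    print('knob@.047',onz(cc,u,v,.047).round(4))
    o,d=ray(cc,u,v);d=d/np.linalg.norm(d);M=np.eye(3)-np.outer(d,d);A.append(M);B.append(M@o)
print('tri',np.linalg.solve(sum(A),sum(B)).round(4))
E
```

```text
stop inner [0.5137 0.1617 0.02  ] [ 0.5227 -0.0448  0.02  ] ang -1.5275 res 0.13
stop outer bottom/top [0.5011 0.1806 0.02  ] [ 0.5109 -0.0506  0.02  ] ang -1.5283 res 0.13
fence inner top [0.5223 0.175  0.02  ] [0.6556 0.1798 0.02  ] ang 0.0362 res 0.08
board right bottom [ 0.5219 -0.0546 -0.    ] [ 0.8068 -0.0421  0.    ] ang 0.044 res 0.11
slab front [0.5923 0.1342 0.02  ] [0.603  0.0401 0.02  ] ang -1.4572 res 0.22
slab left [0.6004 0.1503 0.02  ] [0.6639 0.1575 0.02  ] ang 0.1138 res 0.16
rack mouth top [0.6588 0.186  0.057 ] [ 0.6665 -0.0744  0.057 ] ang -1.5416 res 0.32
knob@.047 [ 0.6487 -0.2471  0.047 ]
knob@.047 [ 0.6475 -0.2506  0.047 ]
tri [ 0.6488 -0.2489  0.0489]
```

Emit:
{"name": "servo_tool", "arguments": {"moves": [6, -53.4, -21.5, 0, -0.56, 6, -53.4, -21.5, 0, -0.56, 6, -53.4, -21.5, 0, -0.56, 6, -53.4, -21.5, 0, -0.56, 6, -53.4, -21.5, 0, -0.56, 6, -53.4, -21.5, 0, -0.56, 6, -53.4, -21.5, 0, -0.56, 6, -53.4, -21.5, 0, -0.56, 6, -53.4, -21.5, 0, -0.56, 6, -53.4, -21.5, 0, -0.56, 6, -53.4, -21.5, 0, -0.56, 6, -53.4, -21.5, 0, -0.56, 6, -53.4, -21.5, 13, -0.56, 6, -53.4, -21.5, 13, -0.56, 6, -53.4, -21.5, 13, -0.56, 6, -53.4, -21.5, 13, -0.56]}}

```text
time_s: 2.3
tcp_pos: [0.6379, 0.0956, 0.1032]
orientation: [3.141, 0.003, -3.026]
contact_force: [0.1, 0.6, 0.9]
opening: 0.0601
finger_force: 0.0
```

Emit:
{"name": "servo_tool", "arguments": {"moves": [6, 0, 0, 3, 0, 6, 0, 0, 5, 0, 6, 0, 0, 7, 0, 6, 0, 0, 7.5, 0, 6, 0, 0, 7.5, 0, 6, 0, 0, 7.5, 0]}}

```text
time_s: 3.05
tcp_pos: [0.6382, 0.0948, 0.0282]
orientation: [3.141, 0.003, -3.027]
contact_force: [-0.2, -0.4, -0.3]
opening: 0.06
finger_force: 0.0
```

```bash
python3 - <<'E'
from h import *
w=cam('wrist');s=cam('side')
b=np.zeros((480,800,3),np.uint8); b[:,:400]=w['img'][:,120:520]; b[:,400:]=cv2.resize(s['img'][190:350,300:433],(400,480))
save('mix1.png',b)
print(manip.observe()['tcp_pos'],manip.observe()['contact_force'])
E
```

```text
[0.63776864 0.09468142 0.02750914] [-0.80230354 -0.09028413 -0.40992472]
```

View pics/mix1.png

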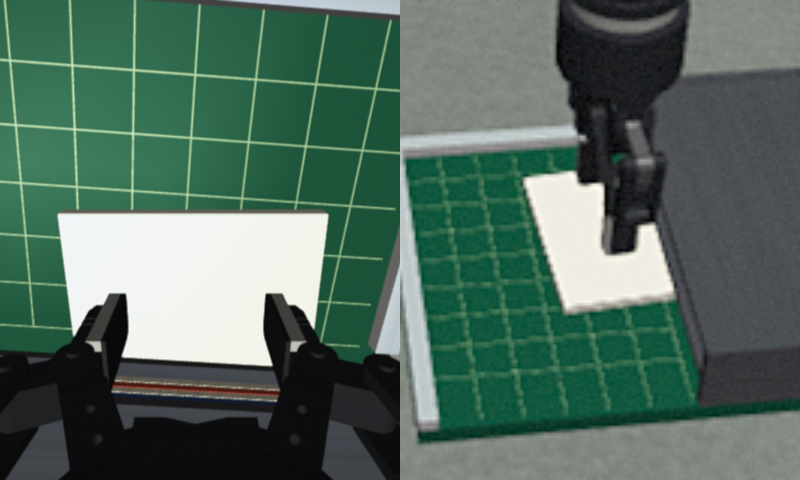

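The wrist half shows the slab with front corners at (60,212) and (328,212), and both fingertips above it, centred. The side half shows the tips clear of the rack. I'll touch down slowly.

Emit:
{"name": "servo_tool", "arguments": {"moves": [6, 0, 0, 0.06, 0, 6, 0, 0, 0.12, 0, 6, 0, 0, 0.18, 0, 6, 0, 0, 0.24, 0, 6, 0, 0, 0.3, 0, 6, 0, 0, 0.36, 0, 6, 0, 0, 0.42, 0, 6, 0, 0, 0.48, 0, 6, 0, 0, 0.54, 0, 6, 0, 0, 0.6, 0]}}

```text
time_s: 4.4
tcp_pos: [0.6371, 0.0946, 0.0203]
orientation: [3.142, 0.0, -3.027]
contact_force: [-0.4, -0.3, 0.9]
opening: 0.06
finger_force: 0.0
```

Emit:
{"name": "servo_tool", "arguments": {"moves": [6, 0, 0, 0.05, 0, 6, 0, 0, 0.1, 0, 6, 0, 0, 0.15, 0, 6, 0, 0, 0.2, 0, 6, 0, 0, 0.25, 0]}}

```text
time_s: 5.03
tcp_pos: [0.637, 0.0946, 0.0178]
orientation: [3.142, 0.0, -3.027]
contact_force: [0.2, 0.2, 0.6]
opening: 0.06
finger_force: 0.0
```

Emit:
{"name": "servo_tool", "arguments": {"moves": [6, 0, 0, 0.05, 0, 6, 0, 0, 0.1, 0, 6, 0, 0, 0.15, 0, 6, 0, 0, 0.2, 0]}}

```text
time_s: 5.52
tcp_pos: [0.6371, 0.0946, 0.0158]
orientation: [3.142, 0.0, -3.027]
contact_force: [0.5, 0.1, 0.1]
opening: 0.0598
finger_force: 0.0
```

Emit:
{"name": "servo_tool", "arguments": {"moves": [6, 0, 0, 0.05, 0, 6, 0, 0, 0.1, 0, 6, 0, 0, 0.15, 0]}}

```text
time_s: 5.9
tcp_pos: [0.6371, 0.0946, 0.015]
orientation: [3.142, 0.0, -3.027]
contact_force: [-2.0, -0.5, 7.2]
opening: 0.0603
finger_force: 3.4
```

Emit:
{"name": "servo_tool", "arguments": {"moves": [6, 0, 0, 0.03, 0, 6, 0, 0, 0.05, 0, 6, 0, 0, 0.05, 0]}}

```text
time_s: 6.28
tcp_pos: [0.6371, 0.0946, 0.015]
orientation: [3.142, 0.0, -3.027]
contact_force: [-2.3, -0.1, 7.0]
opening: 0.06
finger_force: 3.5
```

Emit:
{"name": "servo_tool", "arguments": {"moves": [6, 0, 0, 0.03, 0, 6, 0, 0, 0.05, 0, 6, 0, 0, 0.05, 0]}}

```text
time_s: 6.65
tcp_pos: [0.6371, 0.0946, 0.0149]
orientation: [3.142, 0.001, -3.027]
contact_force: [-3.3, -0.2, 9.6]
opening: 0.0599
finger_force: 4.8
```

Emit:
{"name": "servo_tool", "arguments": {"moves": [6, 0.1, 0.05, 0, 0.003, 6, 0.3, 0.15, 0, 0.007, 6, 0.5, 0.25, 0, 0.012, 6, 0.8, 0.4, 0, 0.018, 6, 1.1, 0.55, 0, 0.025, 6, 1.4, 0.7, 0, 0.03, 6, 1.7, 0.85, 0, 0.038, 6, 2.0, 1.0, 0, 0.046]}}

```text
time_s: 7.65
tcp_pos: [0.6188, 0.1024, 0.015]
orientation: [3.141, 0.007, -3.074]
contact_force: [3.7, -0.3, 6.1]
opening: 0.0599
finger_force: 2.8
```

Emit:
{"name": "servo_tool", "arguments": {"moves": [6, 0, 0, 0.05, 0, 6, 0, 0, 0.08, 0, 6, 0.2, 0.1, 0.08, 0, 6, 0.4, 0.2, 0.08, 0.005, 6, 0.7, 0.3, 0.08, 0.01, 6, 1.0, 0.45, 0.08, 0.015]}}

```text
time_s: 8.4
tcp_pos: [0.6097, 0.1062, 0.015]
orientation: [3.141, 0.01, -3.088]
contact_force: [3.6, -1.1, 8.6]
opening: 0.0597
finger_force: 4.2
```

```bash
cat >> h.py <<'E'
def slab(z=.02):
    s=cam('side');h=cv2.cvtColor(s['img'],cv2.COLOR_RGB2HSV)
    m=(h[...,1]<45)&(h[...,2]>190); m[:225]=0;m[340:]=0;m[:,:302]=0;m[:,400:]=0
    cs,_=cv2.findContours(m.astype('uint8'),cv2.RETR_EXTERNAL,cv2.CHAIN_APPROX_NONE)
    k=max(cs,key=cv2.contourArea)[:,0]; lo,hi=k[:,1].min(),k[:,1].max()
    return s,k,lo,hi
E
python3 - <<'E'
from h import *
s,k,lo,hi=slab()
# front edge: leftmost pixel per row
r=[(k[k[:,1]==v,0].min(),v) for v in range(lo+4,hi-6)]
P=np.array([onz(s,u,v,.02)[:2] for u,v in r]); vx,vy,x0,y0=cv2.fitLine(P.astype('float32'),cv2.DIST_HUBER,0,.001,.001).ravel()
print('front at y=.09: x',x0+(.09-y0)*vx/vy,'yaw',-np.arctan(vx/vy), lo,hi,onz(s,r[0][0],lo,.02),onz(s,r[-1][0],hi,.02))
o=manip.observe();print(o['tcp_pos'],o['contact_force'])
E
```

```text
front at y=.09: x 0.5724608 yaw 0.048436362 241 287 [0.57039172 0.1733934  0.02      ] [0.57261991 0.04373004 0.02      ]
[0.60917982 0.10633265 0.01494444] [ 2.07299515 -2.26362388  7.88019561]
```

Emit:
{"name": "servo_tool", "arguments": {"moves": [6, 0.1, 0.05, 0.02, 0, 6, 0.3, 0.15, 0.04, 0.002, 6, 0.6, 0.25, 0.04, 0.004, 6, 0.9, 0.4, 0.04, 0.006, 6, 1.2, 0.5, 0.04, 0.008, 6, 1.5, 0.6, 0.04, 0.008, 6, 1.8, 0.75, 0.04, 0.008, 6, 2.1, 0.9, 0.04, 0.008, 6, 2.4, 1.0, 0.04, 0.008, 6, 2.7, 1.1, 0.04, 0.008]}}

```text
time_s: 9.7
tcp_pos: [0.5828, 0.116, 0.015]
orientation: [3.141, 0.011, -3.096]
contact_force: [4.1, -1.0, 11.1]
opening: 0.06
finger_force: 5.1
```

Emit:
{"name": "servo_tool", "arguments": {"moves": [6, 0.1, 0.05, -0.02, 0, 6, 0.4, 0.15, -0.02, 0, 6, 0.7, 0.3, -0.02, 0, 6, 1.0, 0.45, -0.02, 0, 6, 1.3, 0.55, -0.02, 0, 6, 1.6, 0.7, -0.02, 0, 6, 1.9, 0.8, -0.02, 0]}}

```text
time_s: 10.58
tcp_pos: [0.5633, 0.1231, 0.015]
orientation: [3.141, 0.011, -3.096]
contact_force: [4.5, -1.5, 8.8]
opening: 0.0599
finger_force: 4.9
```

```bash
python3 - <<'E'
from h import *
w=cam('wrist');s=cam('side')
b=np.zeros((480,800,3),np.uint8); b[:,:400]=w['img'][:,120:520]; b[:,400:]=cv2.resize(s['img'][200:344,290:410],(400,480))
save('mix2.png',b)
o=manip.observe();print(o['tcp_pos'],o['contact_force'])
E
```

```text
[0.56287685 0.12321756 0.01495622] [ 4.35813101 -1.64710176 11.07120016]
```

View pics/mix2.png

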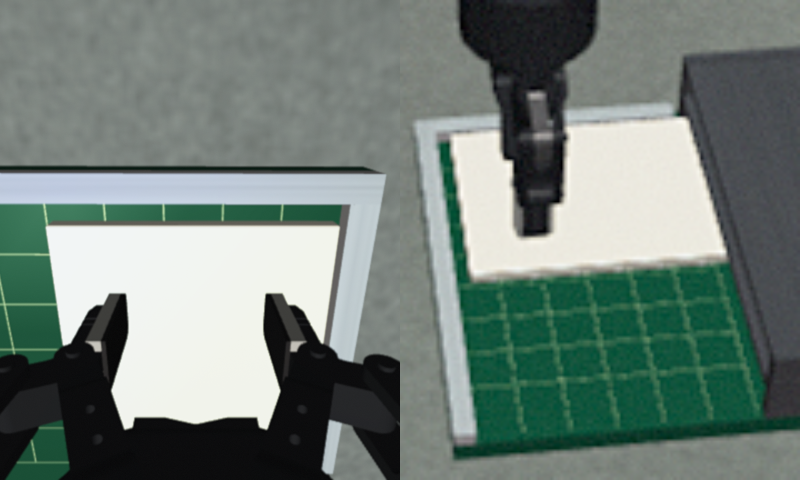

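The wrist half shows the slab front edge at row 222, about 8 mm short of the stop at row 204. Its left edge, at column 340, is almost on the fence at column 345. I'll now seat it on the front stop.

Emit:
{"name": "servo_tool", "arguments": {"moves": [6, 0.1, 0, -0.02, 0, 6, 0.25, 0, -0.02, 0, 6, 0.4, 0, -0.02, 0, 6, 0.55, 0, -0.02, 0, 6, 0.65, 0, -0.02, 0, 6, 0.75, 0, -0.02, 0, 6, 0.85, 0, -0.02, 0, 6, 0.95, 0, -0.02, 0]}}

```text
time_s: 11.68
tcp_pos: [0.5541, 0.1231, 0.015]
orientation: [3.14, 0.011, -3.096]
contact_force: [5.5, 0.7, 6.7]
opening: 0.06
finger_force: 3.6
```

Emit:
{"name": "servo_tool", "arguments": {"moves": [6, 0.05, 0, 0.03, 0, 6, 0.15, 0, 0.03, 0, 6, 0.25, 0, 0.03, 0, 6, 0.35, 0, 0.03, 0, 6, 0.35, 0, 0.03, 0]}}

```text
time_s: 12.3
tcp_pos: [0.5515, 0.123, 0.0149]
orientation: [3.14, 0.013, -3.095]
contact_force: [6.9, 0.7, 8.3]
opening: 0.0599
finger_force: 4.3
```

Emit:
{"name": "servo_tool", "arguments": {"moves": [6, 0, 0.08, 0, 0, 6, 0, 0.16, 0, 0, 6, 0, 0.24, 0, 0, 6, 0, 0.32, 0, 0, 6, 0, 0.4, 0, 0, 6, 0, 0.5, 0, 0, 6, 0, 0.5, 0, 0]}}

```text
time_s: 13.18
tcp_pos: [0.5502, 0.1264, 0.0149]
orientation: [-3.141, 0.01, -3.095]
contact_force: [3.8, -5.7, 11.6]
opening: 0.06
finger_force: 5.7
```

```bash
python3 - <<'E'
from h import *
w=cam('wrist');s=cam('side')
b=np.zeros((480,800,3),np.uint8); b[:,:400]=w['img'][:,120:520]; b[:,400:]=cv2.resize(s['img'][200:344,290:410],(400,480))
save('mix3.png',b)
o=manip.observe();print(o['tcp_pos'],o['contact_force'])
E
```

```text
[0.55022695 0.12642696 0.01491207] [ 4.10342155 -6.4321517  11.6753691 ]
```

View pics/mix3.png

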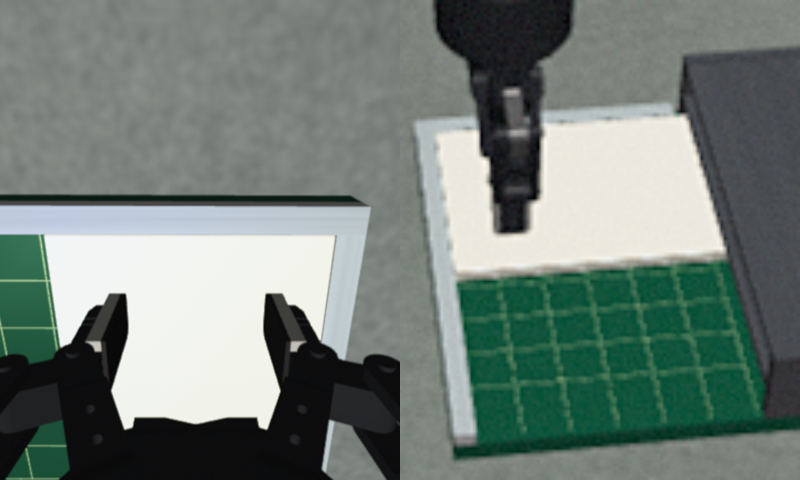

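The slab now appears to meet the stop (wrist row 235) and the fence (column 336) with no green gap. I'll lift off gently and check from higher up.

Emit:
{"name": "servo_tool", "arguments": {"moves": [6, 0, 0, -0.1, 0, 6, 0, 0, -0.25, 0, 6, 0, 0, -0.5, 0, 6, 0, 0, -1.5, 0, 6, 0, 0, -5, 0, 6, 0, 0, -10, 0, 6, 0, 0, -12, 0, 6, 0, 0, -12, 0]}}

```text
time_s: 14.28
tcp_pos: [0.5464, 0.1274, 0.1341]
orientation: [3.141, 0.004, -3.096]
contact_force: [-0.5, 0.1, 0.2]
opening: 0.0598
finger_force: 0.0
```

```bash
python3 - <<'E'
from h import *
w=cam('wrist')
save('w4.png',w['img'])
T=w['world_from_camera']
o=manip.observe();print(o['tcp_pos'],o['orientation'],o['contact_force'],o['opening'])
for p in ((.5128,.1828,.02),(.5128+.17*.999,.1828+.17*.043,.02),(.5128+.0052,.1828-.12,.02)): print(proj(w,p))
E
```

```text
[0.54538979 0.12720797 0.13249686] [ 3.14138866e+00  4.86118820e-04 -3.09626039e+00] [ 0.14897914  0.28512414 -0.76939552] 0.06018988853840463
(np.float64(391.3631495718157), np.float64(188.72245725167627))
(np.float64(377.62151967391964), np.float64(377.95240565953605))
(np.float64(227.45001054807443), np.float64(188.3444432795344))
```

View pics/w4.png

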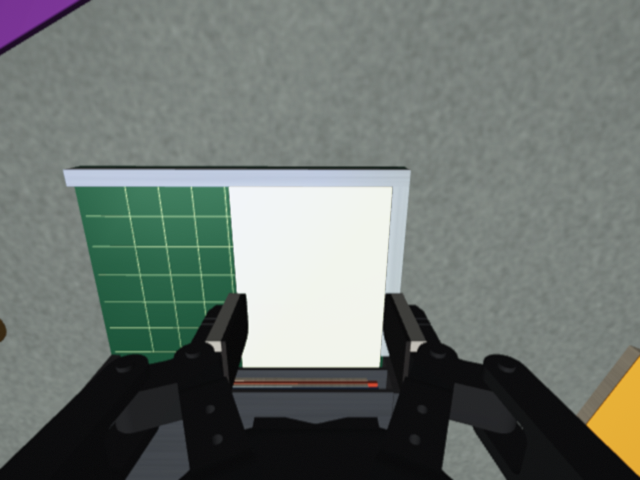

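The slab fills the corner: front edge at row 187, left edge from (393,187) to about (380,365). I'll check pixel profiles for any dark gap.

```bash
python3 - <<'E'
import cv2,numpy as np
im=cv2.imread('pics/w4.png')[...,::-1]
for v in(195,225,255,285,355,360,364): print(v,[tuple(map(int,im[v,u])) for u in range(379,396)][::1])
for u in(240,300,385): print(u,[tuple(map(int,im[v,u])) for v in range(181,192)])
E
```

```text
195 [(242, 245, 238), (242, 245, 238), (242, 245, 238), (242, 245, 238), (242, 245, 237), (242, 245, 238), (242, 245, 238), (242, 245, 238), (242, 245, 238), (242, 245, 238), (242, 245, 238), (239, 242, 235), (219, 224, 216), (188, 196, 200), (191, 202, 211), (197, 208, 216), (197, 208, 216)]
225 [(242, 245, 237), (242, 245, 237), (242, 245, 237), (242, 245, 237), (242, 245, 237), (242, 245, 237), (242, 245, 237), (242, 245, 238), (242, 245, 238), (236, 239, 232), (206, 210, 203), (192, 201, 205), (196, 208, 215), (197, 209, 215), (197, 208, 215), (194, 205, 212), (192, 203, 210)]
255 [(242, 245, 237), (242, 245, 237), (242, 245, 237), (242, 245, 237), (242, 245, 237), (242, 245, 238), (242, 245, 237), (234, 237, 229), (194, 199, 193), (193, 204, 208), (199, 211, 218), (198, 209, 215), (195, 206, 212), (193, 205, 210), (191, 202, 208), (189, 201, 206), (190, 202, 206)]
285 [(242, 245, 237), (242, 245, 237), (242, 244, 236), (242, 245, 237), (242, 245, 237), (232, 235, 226), (185, 191, 186), (192, 203, 207), (200, 211, 217), (197, 208, 213), (195, 207, 211), (192, 204, 208), (190, 202
[... 720 characters left out ...]
26, 25, 26), (25, 25, 25), (25, 25, 25), (26, 25, 26), (22, 23, 23), (18, 18, 19), (14, 15, 15), (12, 11, 12), (13, 13, 13)]
240 [(193, 205, 225), (195, 207, 227), (197, 208, 228), (200, 211, 230), (202, 211, 228), (215, 220, 226), (235, 238, 240), (241, 244, 248), (242, 245, 249), (242, 245, 248), (242, 245, 248)]
300 [(194, 205, 225), (196, 207, 226), (197, 208, 227), (199, 210, 229), (200, 209, 226), (207, 212, 218), (231, 234, 234), (241, 244, 243), (242, 245, 245), (242, 245, 245), (242, 245, 245)]
385 [(188, 199, 210), (188, 200, 210), (191, 202, 211), (191, 202, 213), (190, 200, 209), (198, 203, 203), (228, 230, 221), (239, 243, 235), (242, 245, 238), (242, 245, 238), (242, 245, 238)]
```

The seams show no real gap (under 1 mm). Next is the weight. I'll hover over it with the fingers closing along world x, to keep clear of the small weight.

Emit:
{"name": "servo_tool", "arguments": {"moves": [6, -8.6, -38.0, 0, 1.6, 6, -8.6, -38.0, 0, 1.6, 6, -8.6, -38.0, 0, 1.6, 6, -8.6, -38.0, 0, 1.6, 6, -8.6, -38.0, 0, 1.6, 6, -8.6, -38.0, 0, 1.6, 6, -8.6, -38.0, 0, 1.6, 6, -8.6, -38.0, 0, 1.6, 6, -8.6, -38.0, 0, 1.6, 6, -8.6, -38.0, 2, 1.6, 6, -8.6, -38.0, 3, 1.6, 6, -8.6, -38.0, 3, 1.6]}}

```text
time_s: 15.82
tcp_pos: [0.6477, -0.2481, 0.1]
orientation: [-3.138, -0.002, 1.587]
contact_force: [0.6, -0.7, 0.8]
opening: 0.0598
finger_force: 0.0
```

```bash
python3 - <<'E'
from h import *
w=cam('wrist')
save('w5.png',w['img'])
o=manip.observe();print(o['tcp_pos'],o['orientation'],o['contact_force'],o['opening'])
H=cv2.cvtColor(w['img'],cv2.COLOR_RGB2HSV); m=((H[...,1]>120)&(H[...,0]>8)&(H[...,0]<30)).astype('uint8')
n,l,st,ce=cv2.connectedComponentsWithStats(m)
for i in range(1,n):
    if st[i,4]>150: print(st[i],ce[i].round(1))
for p in((.6488,-.2489,.058),(.6488,-.2489,.022)):print(proj(w,p))
E
```

```text
[ 0.64832212 -0.24837134  0.10114401] [-3.13978357e+00 -8.74852186e-04  1.58683533e+00] [-0.11459768  0.78144286  0.13406994] 0.06023557271791681
[ 310   83   57   60 2637] [338.4 112.3]
[ 278  205   76   86 4915] [315.8 245.9]
(np.float64(319.186353238227), np.float64(269.96918721011286))
(np.float64(318.8965310427405), np.float64(247.57096497379123))
```

View pics/w5.png

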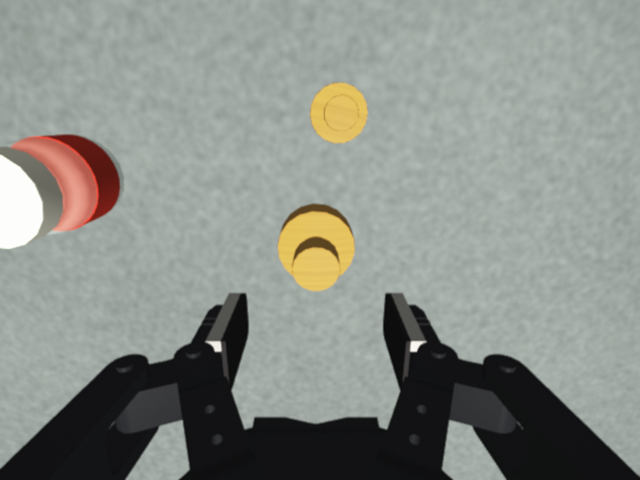

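The large weight's knob is at (316,269), centred between the fingers. The small weight at (339,112) and the jar at the left are both clear. I'll descend and grip.

Emit:
{"name": "servo_tool", "arguments": {"moves": [6, 0, 0, 2.5, 0, 6, 0, 0, 5, 0, 6, 0, 0, 6.5, 0, 6, 0, 0, 7.2, 0, 6, 0, 0, 7.2, 0, 6, 0, 0, 7.2, 0]}}

```text
time_s: 16.62
tcp_pos: [0.6494, -0.2488, 0.0312]
orientation: [3.14, 0.001, 1.587]
contact_force: [0.9, -0.3, -0.5]
opening: 0.0598
finger_force: 0.0
```

Emit:
{"name": "servo_tool", "arguments": {"moves": [4, 0, 0, 0, 0, 3, 0, 0, 0, 0, 2, 0, 0, 0, 0, 2, 0, 0, 0, 0, 2, 0, 0, 0, 0, 2, 0, 0, 0, 0], "grip_force": 40}}

```text
time_s: 17.38
tcp_pos: [0.6488, -0.2487, 0.0308]
orientation: [3.141, 0.0, 1.587]
contact_force: [-1.6, 0.2, 4.7]
opening: 0.026
finger_force: 40.1
```

Emit:
{"name": "servo_tool", "arguments": {"moves": [2, 0, 0, -0.5, 0, 2, 0, 0, -2, 0, 2, 0, 0, -4, 0, 2, 0, 0, -7, 0, 2, 0, 0, -10, 0, 2, 0, 0, -10, 0, 2, 0, 0, -10, 0]}}

```text
time_s: 18.25
tcp_pos: [0.648, -0.2482, 0.129]
orientation: [-3.14, -0.001, 1.587]
contact_force: [-0.6, 0.9, -2.8]
opening: 0.0261
finger_force: 39.7
```

```bash
python3 - <<'E'
from h import *
w=cam('wrist');d=cam('side');c=cam('scene')
o=manip.observe();print(o['tcp_pos'],o['orientation'],o['contact_force'],o['opening'])
b=np.zeros((480,800,3),np.uint8); b[:,:400]=w['img'][:,120:520]
t=np.array(o['tcp_pos']); u,v=map(int,proj(d,t)); b[:240,400:]=cv2.resize(d['img'][v-60:v+60,u-100:u+100],(400,240))
u,v=map(int,proj(c,t)); b[240:,400:]=cv2.resize(c['img'][v-60:v+60,u-100:u+100],(400,240))
save('mix6.png',b)
E
```

```text
[ 0.6478562  -0.24822159  0.12827755] [-3.13854381e+00 -1.40324051e-03  1.58679177e+00] [ 0.11867197  0.65622928 -2.5279844 ] 0.026017533934065706
```

View pics/mix6.png

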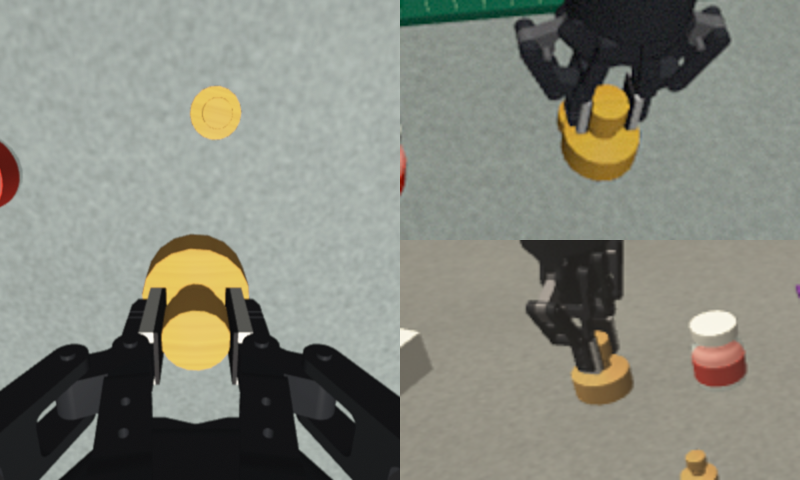

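The weight is held upright. I'll carry it over the slab, 65 mm from the stop and on the slab's mid-width.

Emit:
{"name": "servo_tool", "arguments": {"moves": [2, 1.5, -0.3, 0, 0, 2, 5, -0.8, 0, 0, 2, 9, -1.5, 0, 0, 2, 13, -2.1, 0, 0, 2, 17, -2.8, 0, 0, 2, 21, -3.5, 0, 0, 2, 25, -4.1, 0, 0, 2, 29, -4.8, 0, 0, 2, 33, -5.4, 0, 0, 2, 36, -5.9, 0, 0, 2, 37.5, -6.1, 0, 0, 2, 37.5, -6.1, 0, 0, 2, 37.5, -6.1, 2.5, 0, 2, 37.5, -6.1, 5, 0, 2, 37.5, -6.1, 6.3, 0, 2, 37.5, -6.1, 6.6, 0, 2, 37.5, -6.1, 6.6, 0, 2, 37.5, -6.1, 6.6, 0]}}

```text
time_s: 20.65
tcp_pos: [0.5825, 0.1254, 0.0652]
orientation: [3.14, -0.0, 1.587]
contact_force: [-0.2, 0.3, -2.1]
opening: 0.0265
finger_force: 39.8
```

Emit:
{"name": "servo_tool", "arguments": {"moves": [2, 0, 0, 0.1, 0, 2, 0, 0, 0.2, 0, 2, 0, 0, 0.3, 0, 2, 0, 0, 0.4, 0, 2, 0, 0, 0.5, 0, 2, 0, 0, 0.6, 0, 2, 0, 0, 0.7, 0, 2, 0, 0, 0.8, 0, 2, 0, 0, 0.8, 0, 2, 0, 0, 0.8, 0]}}

```text
time_s: 21.9
tcp_pos: [0.5818, 0.1254, 0.0563]
orientation: [3.141, -0.0, 1.587]
contact_force: [-0.1, -0.6, -3.2]
opening: 0.0263
finger_force: 39.8
```

Emit:
{"name": "servo_tool", "arguments": {"moves": [2, 0, 0, 0.05, 0, 2, 0, 0, 0.1, 0, 2, 0, 0, 0.15, 0, 2, 0, 0, 0.2, 0, 2, 0, 0, 0.25, 0, 2, 0, 0, 0.3, 0, 2, 0, 0, 0.35, 0, 2, 0, 0, 0.35, 0]}}

```text
time_s: 22.9
tcp_pos: [0.5817, 0.1254, 0.0527]
orientation: [-3.141, -0.0, 1.587]
contact_force: [0.5, -0.5, -3.3]
opening: 0.0262
finger_force: 39.8
```

Emit:
{"name": "servo_tool", "arguments": {"moves": [2, 0, 0, 0.05, 0, 2, 0, 0, 0.1, 0, 2, 0, 0, 0.15, 0, 2, 0, 0, 0.15, 0]}}

```text
time_s: 23.4
tcp_pos: [0.5817, 0.1254, 0.0511]
orientation: [-3.141, -0.0, 1.587]
contact_force: [-0.2, 0.1, -3.5]
opening: 0.0263
finger_force: 39.8
```

Emit:
{"name": "servo_tool", "arguments": {"moves": [2, 0, 0, 0.04, 0, 2, 0, 0, 0.08, 0, 2, 0, 0, 0.08, 0]}}

```text
time_s: 23.78
tcp_pos: [0.5818, 0.1254, 0.0508]
orientation: [3.141, -0.0, 1.587]
contact_force: [-1.5, -1.5, -0.1]
opening: 0.0265
finger_force: 40.2
```

Contact made: the reading went from −3.4 N to about 0. I'll release slowly and rise.

Emit:
{"name": "servo_tool", "arguments": {"moves": [2.8, 0, 0, 0, 0, 3.2, 0, 0, 0, 0, 4, 0, 0, 0, 0, 5, 0, 0, 0, 0, 6, 0, 0, 0, 0, 6, 0, 0, 0, 0, 6, 0, 0, -1, 0, 6, 0, 0, -3, 0, 6, 0, 0, -6, 0, 6, 0, 0, -10, 0, 6, 0, 0, -14, 0, 6, 0, 0, -16, 0, 6, 0, 0, -16, 0]}}

```text
time_s: 25.4
tcp_pos: [0.5827, 0.1256, 0.2129]
orientation: [3.137, -0.001, 1.587]
contact_force: [0.4, -0.5, -0.9]
opening: 0.0604
finger_force: 0.0
```

```bash
python3 - <<'E'
from h import *
w=cam('wrist');d=cam('side')
o=manip.observe();print(o['tcp_pos'],o['contact_force'],o['opening'])
b=np.zeros((480,800,3),np.uint8); b[:,:400]=w['img'][:,120:520]
b[:,400:]=cv2.resize(d['img'][200:344,290:410],(400,480)); save('mix7.png',b)
E
```

```text
[0.5812501  0.12528202 0.2099891 ] [-0.47540459  0.04299015 -0.60950291] 0.06002456850688844
```

View pics/mix7.png

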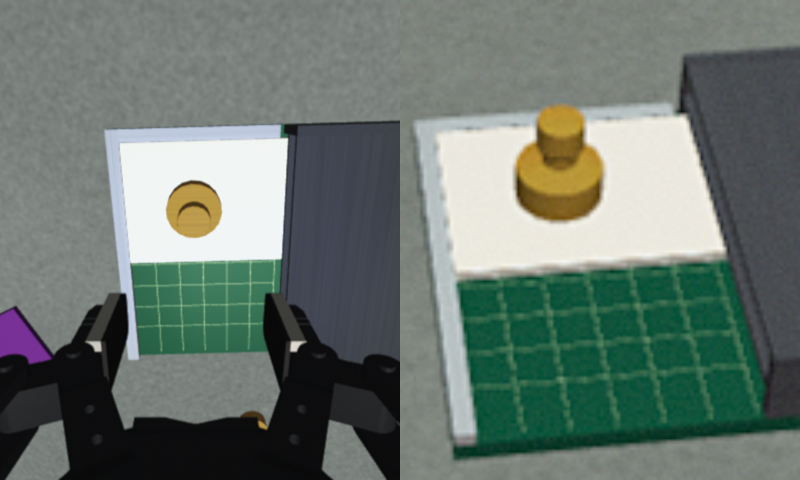

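The weight stands upright and central on the slab, at wrist pixel (194,210). The slab is still flush with the stop and fence, and the gripper is clear, so I'm handing in.

```bash
python3 -c "
from station import manip
print(manip.close_job())"
```

```text
the job is handed in; nothing more can be done
None
```

I slid the slab home flush against the front stop and the fence, set the brass weight down near its middle, let go, and handed the job in at about 25 s; it returned no verdict.

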